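# Load a shaft into the run-out gauge

## Task

Load the steel shaft from the rack into the run-out gauge. First swing the hold-down arm up by its tee handle, held only lightly, over its balance point, and ease it onto its buffer without letting it bang, so that it stays open by itself when you let go. Then lay the shaft gently in the two vees and slide it along them until it bears on the end stop, pressing lightly but clearly for a moment, never ramming it; leave it lying there with the arm open, and do not disturb the other things on the bench.

Things in the scene. Friction and masses are not known exactly. Their poses are not given: they have to be found in the camera images.
- gauge: Bench run-out gauge, fixed. Origin on the bench under the middle of the shaft's station; x from the vees to the arm's pivot (away from the robot), y along the vees to the end stop, z up. Grey base 270 x 260 mm (x -75 to 195, y -125 to 135), top at z = 25. Pivot yoke at x 113 to 147, y -47 to 47, up to z = 137; a post 12 mm thick at x = 85, up to z = 110. All in mm
- vee_seat (a point): Middle of the shaft's station: gauge (0, 0, 75) mm; axes as the gauge's. A 24 mm shaft resting in both vees has its axis here, along y; against the stop its centre lies within 15 mm of here along y. Steel 90-degree vees, 64 mm wide (x), 18 thick (y), tops at z = 81, at y = -42 and 42; 66 mm free between but for an 8 mm gauge probe, top at z = 59. Sliding the shaft takes 2 to 6 N
- end_stop: End stop: a bracket (44 mm in x, 20 in y, gauge z 25 to 97); origin on its face towards the vees at gauge (0, 107, 75) mm, axes as the gauge's. A rigid domed spindle 13 mm thick sticks out of it 7 to 37 mm towards the shaft (-y): set differently each time and not measured, so find it by feel. 3 N or more on it for a quarter second shows that the shaft bears; never over 15 N
- hold_arm (a joint): Angle of the counterweighted hold-down arm, rad: 0 down over the vees (level, towards -x), growing as the handle rises; 1.75 open on its rubber buffer, past upright. Balance at 0.85 to 1.15 (it varies): below it falls shut, above it falls open. The handle takes about 3 N at first, nothing at the balance, then pulls on with up to 3 N. Hinge nearly free; over 2 rad/s at either end is a bang
- pivot (a point): Axis of the arm's hinge, along y, at gauge (130, 0, 118) mm; axes as the gauge's
- tee_handle: Tee handle at the arm's end: round steel bar 12 mm thick, 130 long, along the gauge's y. Origin mid-bar, 185 mm from the pivot: at angle a gauge x = 130 - 185 cos a, z = 118 + 185 sin a. Turns with the arm. Middle 24 mm is hub; either half, 38 mm from the middle, can be pinched from above, fingers either side in x, and turns between them. Grip 10 N or less: both fingers' forces added under 30 N
- shaft: Ground steel shaft, 0.54 kg: 24 mm thick, 140 mm long, with a journal 16 mm thick and 15 mm long at each end, 170 mm in all; both ends alike. Origin at its centre, x along its axis. At first it lies in the rack, its axis 47 mm above the bench. Set it down, do not drop it: over 45 N on the gauge is too hard
- rack: Grey plastic rack, fixed: plate 150 x 90 x 12 mm with two notched boards (16 mm thick, 64 mm wide, tops at z = 53) 45 mm either side of the middle, in which the shaft lies along the rack's x. Origin on the bench under its middle
- setting_ring: Bystander: steel setting ring 64 mm wide, 22 mm high, lying flat; origin at the centre of its underside
- cleaner: Bystander: white plastic bottle, 52 mm wide, 110 mm high; origin at the centre of its underside
- block_case: Bystander: dark wooden gauge block case, 120 x 80 x 30 mm; origin at the centre of its underside
Things that resemble listed ones, but are neither listed nor needed, are in the scene too. Of the things shaped like the shaft, the steel one is meant.

How it is judged:
On the way, in this order (a step that is already met when the one before it is completed fails the run):
1. the arm rests open on its buffer by itself (angle over 1.65, still, handle let go) (value of joint hold_arm above 1.65 rad and velocity of joint hold_arm below 0.1 rad/s and contact force between the fingers and tee_handle below 0.2 N), for 0.3 s.
2. the shaft, lying in the vees, bears on the end stop with at least 3 N for a quarter of a second (value of joint hold_arm above 1.65 rad and contact force between shaft and end_stop above 3 N and z of shaft in the frame of gauge below 0.079 m), for 0.25 s.
At the end, for the whole second after the job is handed in: The arm stands open on its buffer (angle over 1.65 rad); the shaft lies at rest in both vees (axis within 3 mm sideways and 2.5 mm in height of its station, along the vees within 0.04 rad), its end within 2 mm of the end stop's spindle (value of joint hold_arm above 1.65 rad and z of shaft in the frame of gauge between 0.0725 and 0.0775 m and x of shaft in the frame of gauge between -0.003 and 0.003 m and distance between shaft and stop_spindle_c0 below 0.0935 m and angle between the x axis of shaft and the y axis of gauge, either way round below 0.04 rad and linear speed of shaft below 0.02 m/s); the robot touches nothing.
It fails at once if the arm bangs on its buffer (over 2 rad/s past angle 1.4) or falls shut (over 2 rad/s below 0.3) ((value of joint hold_arm above 1.4 rad and velocity of joint hold_arm above 2 rad/s) or (value of joint hold_arm below 0.3 rad and velocity of joint hold_arm below -2 rad/s)).
It fails at once if the tee handle is squeezed or strained: over 30 N, both fingers added (contact force between the fingers and tee_handle above 30 N).
It fails at once if the end stop is rammed: more than 15 N (contact force between shaft and end_stop above 15 N).
It fails at once if the shaft is dropped or forced into the gauge (over 45 N) (contact force between shaft and gauge above 45 N).
It fails at once if a bystander is disturbed (moved over 20 mm) (distance of any of setting_ring, cleaner, block_case from where it was at the start of the episode above 0.02 m).
It also fails if it takes over 72 s, if anything falls off the work surface, if the arm or the gripper's body presses on something with over 40 N, if the wrist force passes 120 N, or if a joint passes its speed limit or range.

## Robot

A 6-joint arm with a two-finger parallel gripper is mounted at the origin on the work surface. World frame = base frame: x ahead of the robot, y to its left, z up, the work surface at z = 0. Lengths are in m, angles in rad, forces in N, time in s.
With the tool pointing down it reaches from about 0.35 to 0.925 m from the base axis. Payload 6.4 kg.
Tool frame: the origin (TCP) lies on the centre line of the jaws, within the pads' length; the fingertips stand 19 mm ahead of it and the grasp point (between the pads) is the TCP; z points along the fingers, y is the line along which they close (so a half turn about z gives the same grasp; the last joint's range is limited). The gripper opens to 94 mm and grips with 3 to 60 N. Pads are 16 mm wide; open, the fingers measure 119 mm over their backs; the gripper's body (75 mm by 177 mm) begins 78 mm behind the grasp point.
Start: joints at [-1.379, 0.245, 1.558, -0, 1.339, -0.174], TCP at [0.233, -0.607, 0.224] pointing down, gripper open.
Joint ranges: [-3.13, 3.13], [-1.02, 2.26], [0.13, 2.54], [-0.95, 4.09], [0.21, 2.88], [-2.74, 2.74]. Speed limits (rad/s): [2.57, 2.57, 3.14, 3.14, 3.14, 3.14].

## Interface

Orientations are given as a unit quaternion [x, y, z, w].
In Python, from cell import manip gives the robot as it stands.
- The arm moves only by the tool step_arm, never from a script. Its argument "rows" is a list of rows, each an object of numbers: "x", "y", "z": the shift along the world's x, y, z in m; "roll": the turn about the world's z in rad; "fingers": the opening, from 0 (shut) to 1 (fully open). In form: [{"x": .., "y": .., "z": .., "roll": .., "fingers": ..}, ...]. A call has 1 to 12 rows; each row is the pose to reach, as a shift and turn from the pose commanded when the call began; what a row does not reach only later rows make up. A row lasts 1/8 s, in which the tool goes at most 62.5 mm and 10.7 degrees, less where a joint would pass 70% of its speed; a pose out of reach is approached as far as the arm can. A call with a gripper value outside its range is refused whole. The fingers move at their own pace and stop on an object; "newtons" is the grip in N (left out, the last holds). Time passes only in rows, so rows that repeat a pose let the fingers close. It gives the time, the measured TCP pose, the force, the opening and the grip force at its end, in the units of the state.
- manip.read_state(): the state, without advancing time (a new reading comes with each control period).
- manip.grab_frame(name): name is "scene" or "top"; returns the picture (480x640x3 uint8, red, green, blue); there is no depth.
- manip.camera_model(name): a dict with "mtx" (3x3 intrinsics, pixels), "k1" (the pictures are not rectified: a ray, as slopes to the right and down, at radius r is drawn at 1 + k1 r^2 times it, then the intrinsics apply), "view" (4x4, takes a point from world to camera coordinates). Camera axes: x right, y down, z forward; pixel columns grow to the right and rows downward; lengths in m; the calibration is good to about 2 mm. A picture is of the moment at which its call begins. camera_model takes no time and is no camera call.
- manip.sign_off(): hands the job in; it is judged then, once.
Trained networks look in the newest picture that a camera, given by its name, has taken for a name from the list of things; names that differ only in an ending like _2 or _b are one class to them, and where a whole thing is asked for, a point or a joint stands for the part that bears it (a point fixed in the world has none). Each returns a list of dicts, best first, with "confidence" (0 to 1); they miss things now and then, are a little off and sometimes report something else, mostly with a low value. They report only what shows in the picture. A call takes as long as a camera call. They do not tell look-alikes from the thing itself.
- manip.spot_in(camera, name): "xyz" ([x, y, z] in m, in world coordinates, good to about 4 mm: the middle of the surface that is visible of it).
- manip.pinpoint(camera, name): "xyz" ([x, y, z] in m, in world coordinates, good to about 4 mm: a listed point, or the origin of a listed thing).
The state is a dict: "t": time; "joint_pos": joint angles; "qvel": joint speeds; "joint_torque": joint torques, N m; "eef_pos": TCP position; "orientation": TCP orientation; "contact_force": force on the tool from outside, world axes, zero at the start; "moment": the same for the moment, N m; "opening": opening from 0.0 (shut) to 1.0 (fully open); "grasp_force": force on a finger pad.
Only numpy, scipy, OpenCV 4.12 (cv2) and the standard library are available. Lean on these libraries where they do the work, as an engineer would, in place of code of your own. Each camera call takes 0.05 s, during which the arm holds its last target. There are 200 camera calls.

## Working session

There is one attempt and no reset: what is moved stays moved. The work goes in short steps, Python scripts to look and compute and a tool call to move; the robot and the scene stay as the last step left them, time stands still between calls to the robot, and variables do not carry over. Pictures are saved under pics/ and viewed, at most 10 in all, crops included, and the job is handed in when it is done.

Besides the shell and the picture viewer there is one more tool, called after "Call:" in YAML: its name, and indented under it one key for each argument. step_arm: Moves the arm, as the interface text tells. Its arguments: {"type":"object","properties":{"rows":{"type":"array"},"newtons":{"type":"number"}},"required":["rows"]}

```bash
mkdir -p pics
cat > h.py <<'E'
from cell import manip
import numpy as np, cv2
def shot(c,f):
    im=manip.grab_frame(c); cv2.imwrite('pics/'+f,im[:,:,::-1]); return im
def proj(c,P):
    m=manip.camera_model(c); P=np.atleast_2d(P); V=np.array(m['view'])
    q=P@V[:3,:3].T+V[:3,3]; s=q[:,:2]/q[:,2:]; s=s*(1+m['k1']*(s**2).sum(1,keepdims=True))
    K=np.array(m['mtx']); return s@K[:2,:2].T+K[:2,2]
def ray(c,uv,z):
    m=manip.camera_model(c); K=np.array(m['mtx']); V=np.array(m['view'])
    d=(np.array(uv,float)-K[:2,2])/np.diag(K)[:2]; s=d.copy()
    for _ in range(20): s=d/(1+m['k1']*(s@s))
    R=V[:3,:3]; o=-R.T@V[:3,3]; w=R.T@np.append(s,1); return o+w*(z-o[2])/w[2]
E
python3 - <<'E'
from h import *
for c in('scene','top'):
    shot(c,c+'0.png')
    for n in['gauge','end_stop','tee_handle','shaft','rack','setting_ring','cleaner','block_case','vee_seat','pivot']:
        for r in manip.pinpoint(c,n)[:3]:
            print(c,n,np.round(r['xyz'],3),round(r['confidence'],2),proj(c,r['xyz']).round(0)[0])
s=manip.read_state();print(s['t'],s['eef_pos'],s['orientation'],s['contact_force'])
E
```

```text
scene gauge [ 0.499 -0.153 -0.003] 0.79 [265. 237.]
scene end_stop [ 0.496 -0.046  0.073] 0.56 [296. 236.]
scene tee_handle [ 0.448 -0.157  0.116] 0.68 [276. 191.]
scene shaft [0.632 0.348 0.011] 0.88 [393. 388.]
scene shaft [0.293 0.208 0.011] 0.74 [430. 258.]
scene shaft [0.34  0.419 0.006] 0.74 [496. 319.]
scene rack [ 0.505  0.133 -0.003] 0.59 [351. 298.]
scene setting_ring [ 0.65   0.172 -0.   ] 0.67 [322. 347.]
scene block_case [ 0.446 -0.478 -0.004] 0.81 [200. 173.]
scene vee_seat [ 0.501 -0.151  0.071] 0.62 [263. 217.]
scene vee_seat [ 0.5   -0.044  0.075] 0.61 [295. 237.]
scene vee_seat [ 0.503  0.134 -0.004] 0.18 [351. 298.]
scene pivot [ 0.631 -0.151  0.117] 0.65 [221. 232.]
top gauge [ 0.503 -0.156 -0.003] 0.85 [374. 226.]
top gauge [0.506 0.133 0.006] 0.7 [253. 226.]
top gauge [ 0.451 -0.153  0.117] 0.41 [379. 244.]
top end_stop [ 0.503 -0.046  0.075] 0.62 [329. 223.]
top tee_handle [ 0.452 -0.157  0.119] 0.84 [380. 244.]
top shaft [0.505 0.14  0.049] 0.95 [248. 225.]
top shaft [0.632 0.352 0.01 ] 0.73 [160. 174.]
top shaft [0.339 0.421 0.007] 0.7 [130. 298.]
top rack [0.507 0.135 0.002] 0.59 [252. 226.]
top setting_ring [0.648 0.171 0.008] 0.89 [236. 167.]
top setting_ring [0.506 0.139 0.047] 0.17 [249. 225.]
top cleaner [0.495 0.439 0.008] 0.57 [123. 233.]
top cleaner [ 0.629 -0.15   0.116] 0.22 [376. 164.]
top block_case [ 0.447 -0.48  -0.001] 0.69 [510. 247.]
top block_case [ 0.63  -0.149  0.118] 0.37 [375. 164.]
top vee_seat [ 0.503 -0.154  0.076] 0.61 [377. 223.]
top pivot [ 0.629 -0.148  0.117] 0.72 [375. 164.]
1.1 [ 0.23252699 -0.60699573  0.22446502] [ 9.83317299e-01  1.81898570e-01 -7.91951274e-06  4.49169414e-06] [0.20647807 0.13035122 0.34084588]
```

View pics/scene0.png

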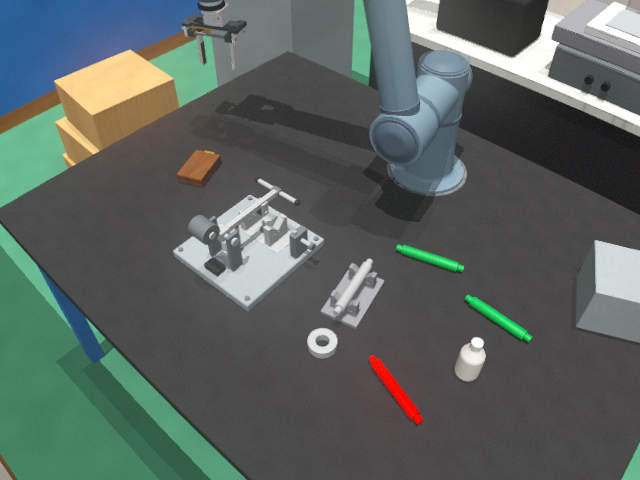

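View pics/top0.png

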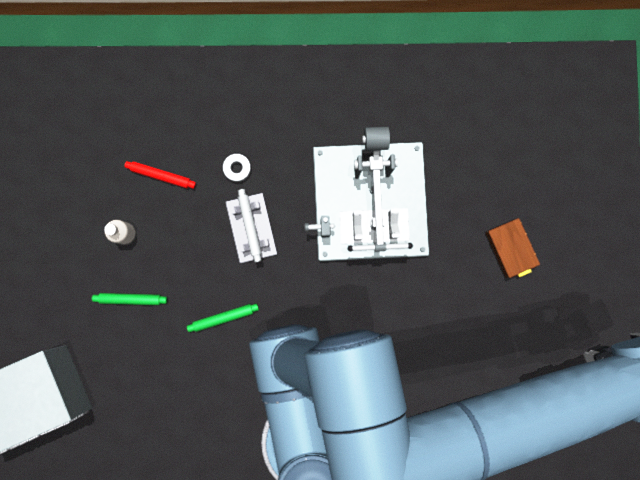

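The scene picture shows the gauge at (250,250), the rack with a grey steel shaft at (353,287), two green look-alikes at (430,258) and (498,318), and a red one at (395,388). The top picture has the same shaft in the rack at (249,225). Only that one is steel-coloured and lies in the rack at axis height 47 mm, so I take it as the shaft meant. I'll confirm it in an enlarged crop.

Run:
```python
from h import *
im=cv2.imread('pics/top0.png')[120:270,220:440]
cv2.imwrite('pics/crop0.png',cv2.resize(im,(792,540),interpolation=cv2.INTER_CUBIC))
m=manip.camera_model('top');V=np.array(m['view']);print(-V[:3,:3].T@V[:3,3])
m=manip.camera_model('scene');V=np.array(m['view']);print(-V[:3,:3].T@V[:3,3])
```

```text
[ 0.36633723 -0.00288037  1.48011387]
[1.13776504 0.59808527 1.02049711]
```

View pics/crop0.png

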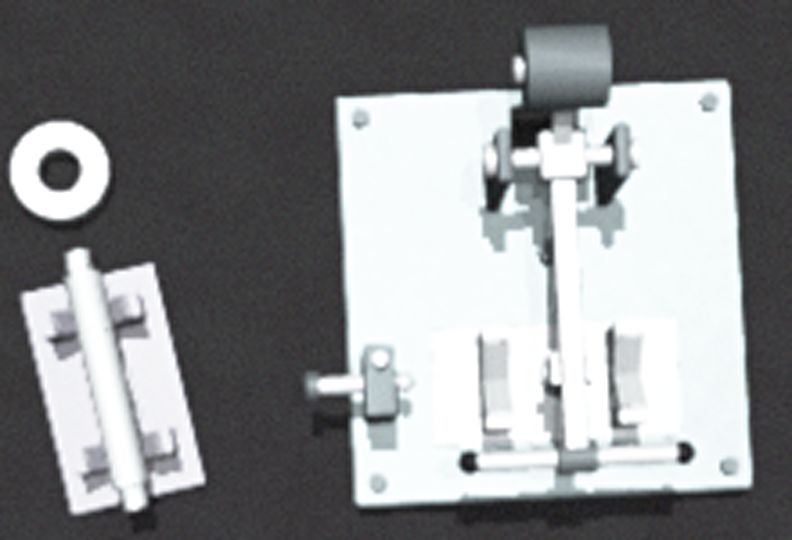

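The crop confirms it: a grey metallic shaft in the grey rack, with ends at crop (76,252) and (134,508). The base corners and tee-bar ends also show clearly, so I'll work out the poses from them.

Run:
```python
from h import *
f=lambda u,v,z: ray('top',(220+(u+.5)/3.6-.5,120+(v+.5)/3.6-.5),z)
W=np.array([f(*p,.025)for p in[(337,98),(728,82),(751,488),(357,506)]])
print(W.round(4))
G=np.array([(.195,.135),(.195,-.125),(-.075,-.125),(-.075,.135)])
a=G-G.mean(0);b=W[:,:2]-W[:,:2].mean(0)
th=np.arctan2((a[:,0]*b[:,1]-a[:,1]*b[:,0]).sum(),(a*b).sum());R=np.array([[np.cos(th),-np.sin(th)],[np.sin(th),np.cos(th)]])
t=W[:,:2].mean(0)-R@G.mean(0);print('yaw',th,'org',t,'pivot',t+R@[.13,0],'handle',t+R@[-.055,0])
h=np.array([f(468,461,.118),f(686,452,.118)]);print('bar',h,h.mean(0),np.linalg.norm(h[0]-h[1]),np.arctan2(*(h[1]-h[0])[:2]))
for z in(.047,):
  s=np.array([f(76,252,z),f(134,508,z)]);print('shaft',s,s.mean(0),np.linalg.norm(s[0]-s[1]),np.arctan2((s[0]-s[1])[1],(s[0]-s[1])[0]))
r=np.array([f(*p,.012)for p in[(21,294),(153,263),(205,485),(72,516)]]);print('rack',r.mean(0),np.arctan2(*((r[0]+r[1]-r[2]-r[3])[[1,0]])),np.linalg.norm(r[0]-r[3]),np.linalg.norm(r[1]-r[0]))
q=manip.read_state()['orientation'];from scipy.spatial.transform import Rotation as Ro
print(Ro.from_quat(q).as_matrix().round(3))
```

```text
[[ 0.6903 -0.0131  0.025 ]
 [ 0.6974 -0.2705  0.025 ]
 [ 0.4299 -0.2788  0.025 ]
 [ 0.4219 -0.0222  0.025 ]]
yaw 0.03091558006859656 org [ 0.50009358 -0.15298673] pivot [ 0.63003146 -0.14896834] handle [ 0.44511986 -0.15468681]
bar [[ 0.44483312 -0.08900022  0.118     ]
 [ 0.44840269 -0.22208921  0.118     ]] [ 0.44661791 -0.15554471  0.118     ] 0.13313684807011852 3.1147781843299542
shaft [[0.58731156 0.1564804  0.047     ]
 [0.4219337  0.12073363 0.047     ]] [0.50462263 0.13860702 0.047     ] 0.1691971306035941 0.21287710354193615
rack [0.50160362 0.13697899 0.012     ] 0.21788335730747235 0.1502051909137946 0.08910160402614609
[[ 0.934  0.358 -0.   ]
 [ 0.358 -0.934 -0.   ]
 [-0.     0.    -1.   ]]
```

Gauge: origin (0.500, -0.153), yaw 0.031, and the networks agree. Shaft: centre (0.5045, 0.1385), yaw 0.213, measured length 169 mm against 170. Next I move above the +y half of the tee bar.

Call:
step_arm:
  rows:
    - {"x":0.03,"y":0.06,"z":0,"roll":0.18,"fingers":0.5}
    - {"x":0.06,"y":0.12,"z":0,"roll":0.36,"fingers":0.5}
    - {"x":0.085,"y":0.175,"z":0,"roll":0.54,"fingers":0.5}
    - {"x":0.11,"y":0.23,"z":0,"roll":0.72,"fingers":0.5}
    - {"x":0.13,"y":0.29,"z":0,"roll":0.9,"fingers":0.5}
    - {"x":0.155,"y":0.35,"z":0,"roll":1.08,"fingers":0.5}
    - {"x":0.18,"y":0.41,"z":0,"roll":1.236,"fingers":0.5}
    - {"x":0.2,"y":0.46,"z":0,"roll":1.236,"fingers":0.5}
    - {"x":0.213,"y":0.49,"z":0,"roll":1.236,"fingers":0.5}
    - {"x":0.213,"y":0.49,"z":0,"roll":1.236,"fingers":0.5}
    - {"x":0.213,"y":0.49,"z":0,"roll":1.236,"fingers":0.5}
  newtons: 8

```text
t: 2.48
eef_pos: [0.4454, -0.1176, 0.2245]
orientation: [0.696, 0.718, -0.0, 0.0]
contact_force: [-0.4, 0.1, 0.1]
opening: 0.498
grasp_force: 0.0
```

Call:
step_arm:
  rows:
    - {"x":0,"y":0,"z":-0.04,"roll":0,"fingers":0.5}
    - {"x":0,"y":0,"z":-0.08,"roll":0,"fingers":0.5}
    - {"x":0,"y":0,"z":-0.098,"roll":0,"fingers":0.5}
    - {"x":0,"y":0,"z":-0.105,"roll":0,"fingers":0.5}
    - {"x":0,"y":0,"z":-0.105,"roll":0,"fingers":0.5}

```text
t: 3.1
eef_pos: [0.4454, -0.1179, 0.1196]
orientation: [0.697, 0.717, -0.0, 0.0]
contact_force: [0.6, -0.5, 0.8]
opening: 0.501
grasp_force: 0.0
```

Call:
step_arm:
  rows:
    - {"x":0,"y":0,"z":0,"roll":0,"fingers":0.2}
    - {"x":0,"y":0,"z":0,"roll":0,"fingers":0.1}
    - {"x":0,"y":0,"z":0,"roll":0,"fingers":0.1}
  newtons: 6

```text
t: 3.48
eef_pos: [0.4458, -0.1171, 0.12]
orientation: [0.696, 0.718, 0.0, 0.001]
contact_force: [-0.8, -0.4, -0.3]
opening: 0.214
grasp_force: 0.0
```

Run:
```python
from h import *
import json
s=manip.read_state();print({k:np.round(s[k],3) for k in('t','eef_pos','contact_force','moment','opening','grasp_force')})
im=shot('scene','g1.png')
cv2.imwrite('pics/g1c.png',cv2.resize(im[120:280,150:350,::-1],(800,640))[:600])
```

```text
{'t': np.float64(3.475), 'eef_pos': array([ 0.446, -0.117,  0.12 ]), 'contact_force': array([-0.772, -0.368, -0.328]), 'moment': array([ 0.007, -0.042,  0.002]), 'opening': np.float64(0.214), 'grasp_force': np.float64(0.0)}
```

View pics/g1c.png

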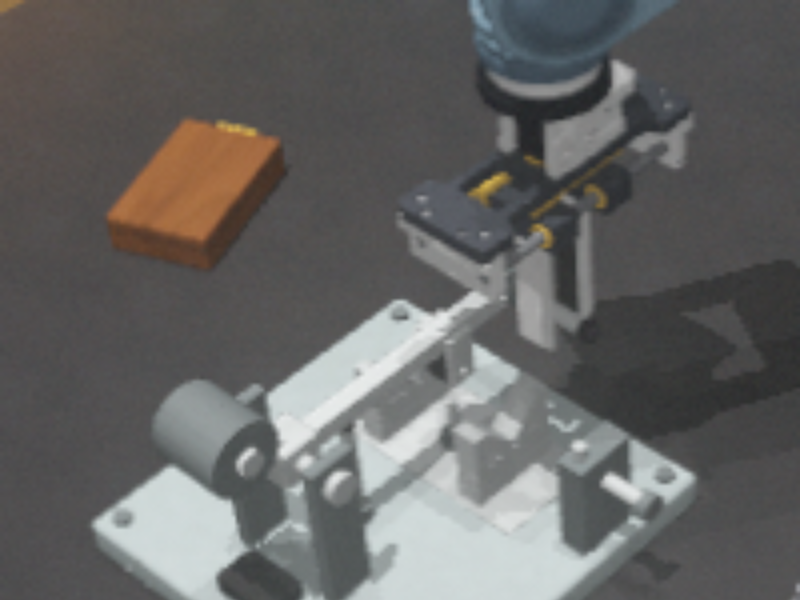

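The crop shows the fingers on either side of the bar, which passes between them at about (580,320) in the crop. They were still closing, so I finish the grip and start lifting.

Call:
step_arm:
  rows:
    - {"x":0,"y":0,"z":0,"roll":0,"fingers":0.1}
    - {"x":0,"y":0,"z":0,"roll":0,"fingers":0.05}
    - {"x":0,"y":0,"z":0,"roll":0,"fingers":0.05}
    - {"x":0,"y":0,"z":0,"roll":0,"fingers":0.05}

```text
t: 4.03
eef_pos: [0.4462, -0.117, 0.1198]
orientation: [0.696, 0.718, 0.001, 0.001]
contact_force: [5.4, 1.4, -1.6]
opening: 0.125
grasp_force: 6.0
```

Call:
step_arm:
  rows:
    - {"x":0.001,"y":0,"z":0,"roll":0,"fingers":0.05}
    - {"x":0.001,"y":0,"z":0.005,"roll":0,"fingers":0.05}
    - {"x":0.001,"y":0,"z":0.012,"roll":0,"fingers":0.05}
    - {"x":0.002,"y":0,"z":0.022,"roll":0,"fingers":0.05}
    - {"x":0.004,"y":0,"z":0.033,"roll":0,"fingers":0.05}
    - {"x":0.0063,"y":0,"z":0.044,"roll":0,"fingers":0.05}
  newtons: 8

```text
t: 4.78
eef_pos: [0.4516, -0.1169, 0.1639]
orientation: [0.696, 0.718, -0.0, -0.0]
contact_force: [4.1, -0.2, -4.3]
opening: 0.123
grasp_force: 8.0
```

Call:
step_arm:
  rows:
    - {"x":0.0037,"y":0,"z":0.0107,"roll":0,"fingers":0.05}
    - {"x":0.0073,"y":0,"z":0.0212,"roll":0,"fingers":0.05}
    - {"x":0.0115,"y":0.0005,"z":0.0314,"roll":0,"fingers":0.05}
    - {"x":0.0163,"y":0.0005,"z":0.0414,"roll":0,"fingers":0.05}
    - {"x":0.0217,"y":0.0007,"z":0.0511,"roll":0,"fingers":0.05}
    - {"x":0.0277,"y":0.0009,"z":0.0605,"roll":0,"fingers":0.05}
    - {"x":0.0343,"y":0.0011,"z":0.0694,"roll":0,"fingers":0.05}
    - {"x":0.0413,"y":0.0013,"z":0.078,"roll":0,"fingers":0.05}
    - {"x":0.0489,"y":0.0015,"z":0.0861,"roll":0,"fingers":0.05}
    - {"x":0.0569,"y":0.0018,"z":0.0938,"roll":0,"fingers":0.05}

```text
t: 6.02
eef_pos: [0.5076, -0.1154, 0.26]
orientation: [0.696, 0.718, -0.002, -0.001]
contact_force: [-9.7, 1.8, 10.5]
opening: 0.122
grasp_force: 8.0
```

Call:
step_arm:
  rows:
    - {"x":-0.001,"y":0,"z":0.0023,"roll":0,"fingers":0.05}
    - {"x":0.0035,"y":0,"z":0.0063,"roll":0,"fingers":0.05}
    - {"x":0.0079,"y":0,"z":0.0099,"roll":0,"fingers":0.05}
    - {"x":0.0168,"y":0.0003,"z":0.0166,"roll":0,"fingers":0.05}
    - {"x":0.0261,"y":0.0006,"z":0.0226,"roll":0,"fingers":0.05}
    - {"x":0.0357,"y":0.0009,"z":0.0282,"roll":0,"fingers":0.05}

```text
t: 6.78
eef_pos: [0.5454, -0.1143, 0.2859]
orientation: [0.696, 0.718, 0.0, 0.0]
contact_force: [-0.8, -0.1, 0.6]
opening: 0.123
grasp_force: 8.0
```

Call:
step_arm:
  rows:
    - {"x":0.0099,"y":0.0003,"z":0.0049,"roll":0,"fingers":0.05}
    - {"x":0.0202,"y":0.0006,"z":0.0092,"roll":0,"fingers":0.05}
    - {"x":0.0306,"y":0.0009,"z":0.0129,"roll":0,"fingers":0.05}
    - {"x":0.0413,"y":0.0013,"z":0.016,"roll":0,"fingers":0.05}
    - {"x":0.0521,"y":0.0016,"z":0.0185,"roll":0,"fingers":0.05}
    - {"x":0.0631,"y":0.002,"z":0.0202,"roll":0,"fingers":0.05}
    - {"x":0.0741,"y":0.0023,"z":0.0213,"roll":0,"fingers":0.05}

```text
t: 7.65
eef_pos: [0.6193, -0.112, 0.3067]
orientation: [0.696, 0.718, 0.0, -0.0]
contact_force: [0.3, -0.9, -1.3]
opening: 0.126
grasp_force: 8.0
```

Call:
step_arm:
  rows:
    - {"x":0.0093,"y":0.0003,"z":0.0005,"roll":0,"fingers":0.05}
    - {"x":0.0185,"y":0.0006,"z":0.0004,"roll":0,"fingers":0.05}
    - {"x":0.0277,"y":0.0009,"z":-0.0001,"roll":0,"fingers":0.05}
    - {"x":0.0345,"y":0.0011,"z":-0.0008,"roll":0,"fingers":0.05}
    - {"x":0.0395,"y":0.0013,"z":-0.0014,"roll":0,"fingers":0.05}
    - {"x":0.0424,"y":0.0014,"z":-0.0018,"roll":0,"fingers":0.05}
    - {"x":0.0445,"y":0.0015,"z":-0.0022,"roll":0,"fingers":0.05}
    - {"x":0.0461,"y":0.0016,"z":-0.0025,"roll":0,"fingers":0.05}
    - {"x":0.0461,"y":0.0016,"z":-0.0025,"roll":0,"fingers":0.05}

```text
t: 8.78
eef_pos: [0.6641, -0.1105, 0.3043]
orientation: [0.696, 0.718, -0.001, -0.0]
contact_force: [-2.3, -1.3, -0.2]
opening: 0.125
grasp_force: 8.0
```

The force has turned to -x, so the arm is on its buffer. Now I release.

Call:
step_arm:
  rows:
    - {"x":0,"y":0,"z":0,"roll":0,"fingers":0.2}
    - {"x":0,"y":0,"z":0,"roll":0,"fingers":0.3}
    - {"x":0,"y":0,"z":0,"roll":0,"fingers":0.4}
    - {"x":0,"y":0,"z":0,"roll":0,"fingers":0.4}

```text
t: 9.28
eef_pos: [0.6647, -0.1103, 0.3043]
orientation: [0.696, 0.718, 0.0, 0.0]
contact_force: [0.4, 0.4, -0.7]
opening: 0.402
grasp_force: 0.0
```

Call:
step_arm:
  rows:
    - {"x":0,"y":0,"z":0.01,"roll":0,"fingers":0.4}
    - {"x":0,"y":0,"z":0.04,"roll":0,"fingers":0.4}
    - {"x":0,"y":0,"z":0.07,"roll":0,"fingers":0.4}
    - {"x":0,"y":0,"z":0.07,"roll":0,"fingers":0.6}

```text
t: 9.78
eef_pos: [0.6657, -0.1107, 0.3783]
orientation: [0.696, 0.718, 0.001, 0.003]
contact_force: [0.6, 0.9, -0.8]
opening: 0.473
grasp_force: 0.0
```

Run:
```python
from h import *
s=manip.read_state();print({k:np.round(s[k],3) for k in('t','eef_pos','contact_force','moment','opening')})
im=shot('scene','o1.png')
cv2.imwrite('pics/o1c.png',cv2.resize(im[100:325,140:440,::-1],(800,600)))
for n in('tee_handle','vee_seat','pivot'):
  for r in manip.pinpoint('scene',n)[:2]:print(n,np.round(r['xyz'],3),r['confidence'])
```

```text
{'t': np.float64(9.775), 'eef_pos': array([ 0.666, -0.111,  0.378]), 'contact_force': array([ 0.619,  0.896, -0.826]), 'moment': array([-0.004, -0.005, -0.032]), 'opening': np.float64(0.473)}
tee_handle [ 0.665 -0.146  0.294] 0.72
tee_handle [ 0.648  0.171 -0.001] 0.31
vee_seat [ 0.499 -0.156  0.073] 0.61
pivot [ 0.631 -0.15   0.118] 0.59
```

View pics/o1c.png

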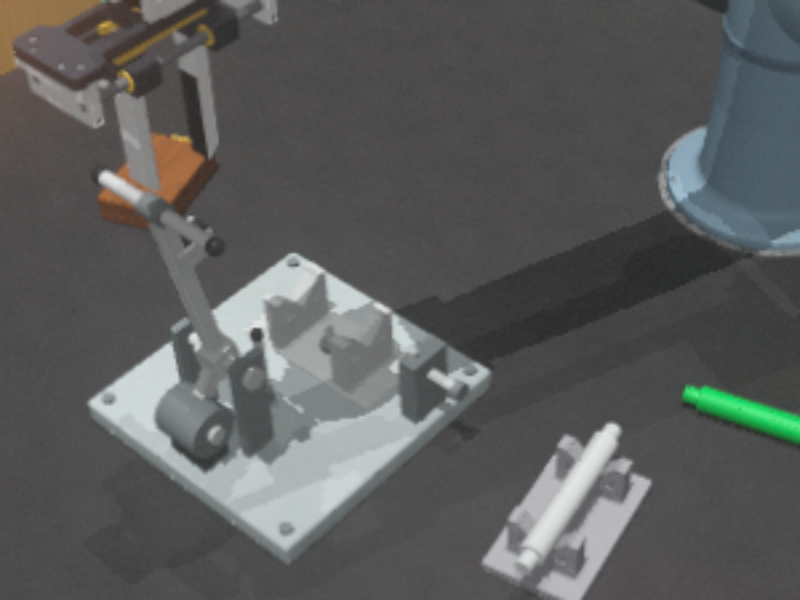

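The arm stands open by itself, with the handle bar at (160,205) in the crop, clear of the fingers. The shaft is still in the rack at (570,495). Next is the shaft.

Call:
step_arm:
  rows:
    - {"x":-0.02,"y":0.03,"z":0,"roll":-0.17,"fingers":0.6}
    - {"x":-0.04,"y":0.06,"z":0,"roll":-0.35,"fingers":0.6}
    - {"x":-0.06,"y":0.09,"z":-0.02,"roll":-0.52,"fingers":0.6}
    - {"x":-0.08,"y":0.125,"z":-0.06,"roll":-0.7,"fingers":0.6}
    - {"x":-0.1,"y":0.16,"z":-0.1,"roll":-0.87,"fingers":0.6}
    - {"x":-0.12,"y":0.19,"z":-0.14,"roll":-1.04,"fingers":0.6}
    - {"x":-0.14,"y":0.22,"z":-0.18,"roll":-1.22,"fingers":0.6}
    - {"x":-0.156,"y":0.25,"z":-0.22,"roll":-1.389,"fingers":0.6}
    - {"x":-0.156,"y":0.25,"z":-0.25,"roll":-1.389,"fingers":0.6}
    - {"x":-0.156,"y":0.25,"z":-0.25,"roll":-1.389,"fingers":0.6}
    - {"x":-0.156,"y":0.25,"z":-0.25,"roll":-1.389,"fingers":0.6}

```text
t: 11.35
eef_pos: [0.5092, 0.1394, 0.125]
orientation: [0.994, 0.106, 0.0, 0.0]
contact_force: [-0.6, 0.3, 1.0]
opening: 0.602
grasp_force: 0.0
```

Run:
```python
from h import *
s=manip.read_state();print(s['t'],s['eef_pos'],s['orientation'])
manip.grab_frame('scene')
for c in('scene',):
 for n in('shaft','rack'):
  for r in manip.pinpoint(c,n)[:4]:print(c,n,np.round(r['xyz'],3),r['confidence'])
```

```text
11.35 [0.50919344 0.1393767  0.12500999] [9.94366143e-01 1.05998867e-01 4.61493758e-04 2.05943008e-05]
scene shaft [0.294 0.205 0.015] 0.97
scene shaft [0.51  0.138 0.041] 0.84
scene shaft [0.338 0.42  0.007] 0.78
scene shaft [0.634 0.348 0.012] 0.63
scene rack [ 0.501  0.135 -0.004] 0.98
scene rack [ 0.446 -0.48  -0.006] 0.21
```

Call:
step_arm:
  rows:
    - {"x":0,"y":0,"z":-0.03,"roll":0,"fingers":0.6}
    - {"x":0,"y":0,"z":-0.06,"roll":0,"fingers":0.6}
    - {"x":0,"y":0,"z":-0.074,"roll":0,"fingers":0.5}
    - {"x":0,"y":0,"z":-0.074,"roll":0,"fingers":0.4}
    - {"x":0,"y":0,"z":-0.074,"roll":0,"fingers":0.15}
    - {"x":0,"y":0,"z":-0.074,"roll":0,"fingers":0.15}
    - {"x":0,"y":0,"z":-0.074,"roll":0,"fingers":0.15}
    - {"x":0,"y":0,"z":-0.074,"roll":0,"fingers":0.15}
  newtons: 25

```text
t: 12.5
eef_pos: [0.5101, 0.1383, 0.0518]
orientation: [0.994, 0.107, 0.001, 0.002]
contact_force: [1.1, -6.3, 2.4]
opening: 0.25
grasp_force: 25.0
```

Call:
step_arm:
  rows:
    - {"x":0,"y":0,"z":0.01,"roll":0,"fingers":0.15}
    - {"x":0,"y":0,"z":0.04,"roll":0,"fingers":0.15}
    - {"x":0,"y":0,"z":0.08,"roll":0,"fingers":0.15}
    - {"x":0,"y":0,"z":0.12,"roll":0,"fingers":0.15}
    - {"x":0,"y":0,"z":0.13,"roll":0,"fingers":0.15}
    - {"x":0,"y":0,"z":0.13,"roll":0,"fingers":0.15}

```text
t: 13.25
eef_pos: [0.5082, 0.1397, 0.1798]
orientation: [0.994, 0.106, -0.0, -0.0]
contact_force: [0.2, 0.6, -5.5]
opening: 0.251
grasp_force: 25.0
```

Call:
step_arm:
  rows:
    - {"x":0,"y":-0.02,"z":0,"roll":0.15,"fingers":0.15}
    - {"x":0,"y":-0.05,"z":0,"roll":0.3,"fingers":0.15}
    - {"x":0,"y":-0.08,"z":0,"roll":0.45,"fingers":0.15}
    - {"x":0,"y":-0.11,"z":0,"roll":0.6,"fingers":0.15}
    - {"x":0,"y":-0.145,"z":0,"roll":0.75,"fingers":0.15}
    - {"x":-0.002,"y":-0.18,"z":0,"roll":0.9,"fingers":0.15}
    - {"x":-0.004,"y":-0.21,"z":0,"roll":1.05,"fingers":0.15}
    - {"x":-0.006,"y":-0.24,"z":0,"roll":1.2,"fingers":0.15}
    - {"x":-0.0067,"y":-0.27,"z":0,"roll":1.3,"fingers":0.15}
    - {"x":-0.0067,"y":-0.295,"z":0,"roll":1.389,"fingers":0.15}
    - {"x":-0.0067,"y":-0.309,"z":0,"roll":1.389,"fingers":0.15}
    - {"x":-0.0067,"y":-0.309,"z":0,"roll":1.389,"fingers":0.15}

```text
t: 14.75
eef_pos: [0.5012, -0.1694, 0.1788]
orientation: [0.697, 0.717, -0.0, -0.001]
contact_force: [0.0, -0.1, -5.7]
opening: 0.247
grasp_force: 25.0
```

Run:
```python
from h import *
s=manip.read_state();print({k:np.round(s[k],3) for k in('t','eef_pos','orientation','contact_force','moment','opening')})
a=shot('scene','s2.png');b=shot('top','t2.png')
A=cv2.resize(a[150:300,170:370],(800,600))
cv2.imwrite('pics/s2c.png',A[:,:,::-1])
for r in manip.pinpoint('scene','shaft')[:4]:print(np.round(r['xyz'],3),r['confidence'])
```

```text
{'t': np.float64(14.75), 'eef_pos': array([ 0.501, -0.169,  0.179]), 'orientation': array([ 0.697,  0.717, -0.   , -0.001]), 'contact_force': array([ 0.021, -0.067, -5.665]), 'moment': array([ 0.057, -0.074,  0.02 ]), 'opening': np.float64(0.247)}
[0.633 0.348 0.012] 0.89
[0.295 0.204 0.017] 0.88
[0.337 0.424 0.003] 0.78
[ 0.505 -0.174  0.173] 0.65
```

View pics/s2c.png

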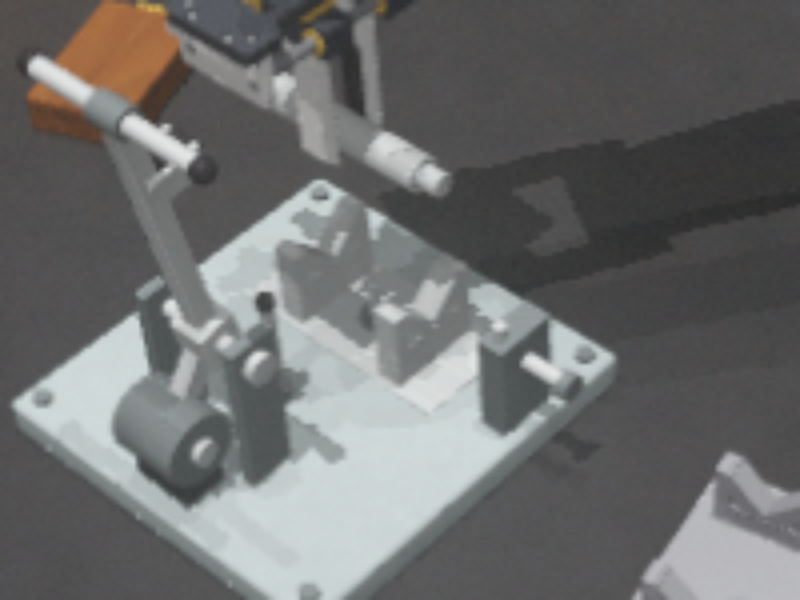

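The shaft is held over the vees with its far end at (437,183) in the crop, and the arm is still open. Before lowering, I check the end position by projection.

Run:
```python
from h import *
for d in(.075,.078,.081,.084,.087):
  P=np.array([.5012-.031*d,-.1694+d,.1788-.004]);u=proj('scene',P)[0];print(d,u.round(1),((u-[170,150])*4).round(0))
```

```text
0.075 [278.1 195.2] [432. 181.]
0.078 [279.1 195.8] [436. 183.]
0.081 [280.  196.3] [440. 185.]
0.084 [281.  196.9] [444. 188.]
0.087 [282.  197.5] [448. 190.]
```

Call:
step_arm:
  rows:
    - {"x":0,"y":0,"z":-0.02,"roll":0,"fingers":0.15}
    - {"x":0,"y":0,"z":-0.045,"roll":0,"fingers":0.15}
    - {"x":0,"y":0,"z":-0.07,"roll":0,"fingers":0.15}
    - {"x":0,"y":0,"z":-0.085,"roll":0,"fingers":0.15}
    - {"x":0,"y":0,"z":-0.092,"roll":0,"fingers":0.15}
    - {"x":0,"y":0,"z":-0.095,"roll":0,"fingers":0.15}
    - {"x":0,"y":0,"z":-0.096,"roll":0,"fingers":0.15}

```text
t: 15.78
eef_pos: [0.5024, -0.1697, 0.0849]
orientation: [0.696, 0.718, 0.0, 0.001]
contact_force: [0.1, -0.6, -5.1]
opening: 0.248
grasp_force: 25.0
```

Still hanging free (-5.1 N is about the shaft's weight). I go down in 1 mm steps.

Call:
step_arm:
  rows:
    - {"x":0,"y":0,"z":-0.001,"roll":0,"fingers":0.15}
    - {"x":0,"y":0,"z":-0.002,"roll":0,"fingers":0.15}
    - {"x":0,"y":0,"z":-0.003,"roll":0,"fingers":0.15}
    - {"x":0,"y":0,"z":-0.003,"roll":0,"fingers":0.15}

```text
t: 16.27
eef_pos: [0.5019, -0.1694, 0.0812]
orientation: [0.696, 0.718, 0.0, -0.0]
contact_force: [0.4, -0.0, -4.7]
opening: 0.247
grasp_force: 25.0
```

Call:
step_arm:
  rows:
    - {"x":0,"y":0,"z":-0.0005,"roll":0,"fingers":0.15}
    - {"x":0,"y":0,"z":-0.001,"roll":0,"fingers":0.15}
    - {"x":0,"y":0,"z":-0.001,"roll":0,"fingers":0.15}

```text
t: 16.65
eef_pos: [0.5022, -0.1695, 0.0805]
orientation: [0.696, 0.718, 0.0, 0.0]
contact_force: [0.6, -1.1, -3.2]
opening: 0.248
grasp_force: 25.0
```

Call:
step_arm:
  rows:
    - {"x":0,"y":0,"z":-0.0005,"roll":0,"fingers":0.15}
    - {"x":0,"y":0,"z":-0.001,"roll":0,"fingers":0.15}
    - {"x":0,"y":0,"z":-0.001,"roll":0,"fingers":0.15}

```text
t: 17.02
eef_pos: [0.5027, -0.1697, 0.08]
orientation: [0.696, 0.718, 0.0, 0.001]
contact_force: [2.1, -0.0, 0.2]
opening: 0.248
grasp_force: 25.0
```

The weight is now on the vees. I release so the shaft settles, then regrip lightly.

Call:
step_arm:
  rows:
    - {"x":0.0003,"y":0,"z":0,"roll":0,"fingers":0.27}
    - {"x":0.0005,"y":0,"z":0,"roll":0,"fingers":0.3}
    - {"x":0.0005,"y":0,"z":0,"roll":0,"fingers":0.33}
    - {"x":0.0005,"y":0,"z":0,"roll":0,"fingers":0.33}

```text
t: 17.52
eef_pos: [0.5023, -0.1694, 0.0792]
orientation: [0.696, 0.718, -0.0, -0.0]
contact_force: [0.3, -0.3, 0.0]
opening: 0.332
grasp_force: 0.0
```

Call:
step_arm:
  rows:
    - {"x":0,"y":0,"z":0,"roll":0,"fingers":0.28}
    - {"x":0,"y":0,"z":0,"roll":0,"fingers":0.2}
    - {"x":0,"y":0,"z":0,"roll":0,"fingers":0.2}
    - {"x":0,"y":0,"z":0,"roll":0,"fingers":0.2}
  newtons: 12

```text
t: 18.02
eef_pos: [0.5029, -0.1695, 0.0794]
orientation: [0.696, 0.718, 0.0, 0.001]
contact_force: [3.5, 0.4, -2.9]
opening: 0.255
grasp_force: 12.0
```

Call:
step_arm:
  rows:
    - {"x":0.0004,"y":0.001,"z":0,"roll":0,"fingers":0.2}
    - {"x":0.0004,"y":0.002,"z":0,"roll":0,"fingers":0.2}
    - {"x":0.0004,"y":0.003,"z":0,"roll":0,"fingers":0.2}
    - {"x":0.0003,"y":0.004,"z":0,"roll":0,"fingers":0.2}

```text
t: 18.52
eef_pos: [0.5028, -0.1655, 0.0793]
orientation: [0.696, 0.718, -0.0, 0.0]
contact_force: [2.9, -2.7, -2.5]
opening: 0.252
grasp_force: 12.0
```

Call:
step_arm:
  rows:
    - {"x":0,"y":0.001,"z":0,"roll":0,"fingers":0.2}
    - {"x":-0.0001,"y":0.002,"z":0,"roll":0,"fingers":0.2}
    - {"x":-0.0001,"y":0.003,"z":0,"roll":0,"fingers":0.2}
  newtons: 8

```text
t: 18.9
eef_pos: [0.5027, -0.1624, 0.0794]
orientation: [0.696, 0.718, 0.0, 0.0]
contact_force: [2.9, -2.2, -2.0]
opening: 0.255
grasp_force: 8.0
```

Call:
step_arm:
  rows:
    - {"x":0,"y":0.001,"z":0,"roll":0,"fingers":0.2}
    - {"x":0,"y":0.002,"z":0,"roll":0,"fingers":0.2}
    - {"x":-0.0001,"y":0.003,"z":0,"roll":0,"fingers":0.2}

```text
t: 19.27
eef_pos: [0.5026, -0.1594, 0.0793]
orientation: [0.696, 0.718, 0.0, 0.0]
contact_force: [2.9, -2.8, -2.0]
opening: 0.253
grasp_force: 8.0
```

Call:
step_arm:
  rows:
    - {"x":0,"y":0.001,"z":0,"roll":0,"fingers":0.2}
    - {"x":0,"y":0.002,"z":0,"roll":0,"fingers":0.2}
    - {"x":-0.0001,"y":0.003,"z":0,"roll":0,"fingers":0.2}

```text
t: 19.65
eef_pos: [0.5025, -0.1564, 0.0793]
orientation: [0.696, 0.718, 0.0, 0.0]
contact_force: [2.7, -2.8, -1.3]
opening: 0.252
grasp_force: 8.0
```

Call:
step_arm:
  rows:
    - {"x":0,"y":0.001,"z":0,"roll":0,"fingers":0.2}
    - {"x":0,"y":0.002,"z":0,"roll":0,"fingers":0.2}
    - {"x":-0.0001,"y":0.003,"z":0,"roll":0,"fingers":0.2}

```text
t: 20.02
eef_pos: [0.5024, -0.1534, 0.0793]
orientation: [0.696, 0.718, 0.0, 0.0]
contact_force: [3.6, -4.4, -0.8]
opening: 0.252
grasp_force: 8.0
```

The drag has gone from 2.8 to 4.4 N, possibly first contact. I use finer steps.

Call:
step_arm:
  rows:
    - {"x":0,"y":0.0003,"z":0,"roll":0,"fingers":0.2}
    - {"x":0,"y":0.0006,"z":0,"roll":0,"fingers":0.2}
    - {"x":0,"y":0.0006,"z":0,"roll":0,"fingers":0.2}

```text
t: 20.4
eef_pos: [0.5024, -0.1528, 0.0793]
orientation: [0.696, 0.718, 0.0, 0.0]
contact_force: [3.5, -3.4, -0.9]
opening: 0.251
grasp_force: 8.0
```

Call:
step_arm:
  rows:
    - {"x":0,"y":0.001,"z":0,"roll":0,"fingers":0.2}
    - {"x":0,"y":0.002,"z":0,"roll":0,"fingers":0.2}

```text
t: 20.65
eef_pos: [0.5023, -0.1508, 0.0793]
orientation: [0.696, 0.718, -0.0, 0.0]
contact_force: [2.7, -2.6, -0.8]
opening: 0.253
grasp_force: 8.0
```

Run:
```python
from h import *
a=shot('scene','s3.png')
cv2.imwrite('pics/s3c.png',cv2.resize(a[195:255,230:310,::-1],(800,600),interpolation=cv2.INTER_CUBIC))
for d in(.075,.079,.083):
  P=np.array([.5023-.031*d,-.1508+d,.075]);u=proj('scene',P)[0];print(d,((u-[230,195])*10).round(0))
for y in(.07,.085,.1): print('gauge y',y,((proj('scene',[.502-.031*y,-.153+y,.075])[0]-[230,195])*10).round())
```

```text
0.075 [555. 351.]
0.079 [567. 359.]
0.083 [580. 367.]
gauge y 0.07 [533. 337.]
gauge y 0.085 [580. 366.]
gauge y 0.1 [627. 395.]
```

View pics/s3c.png

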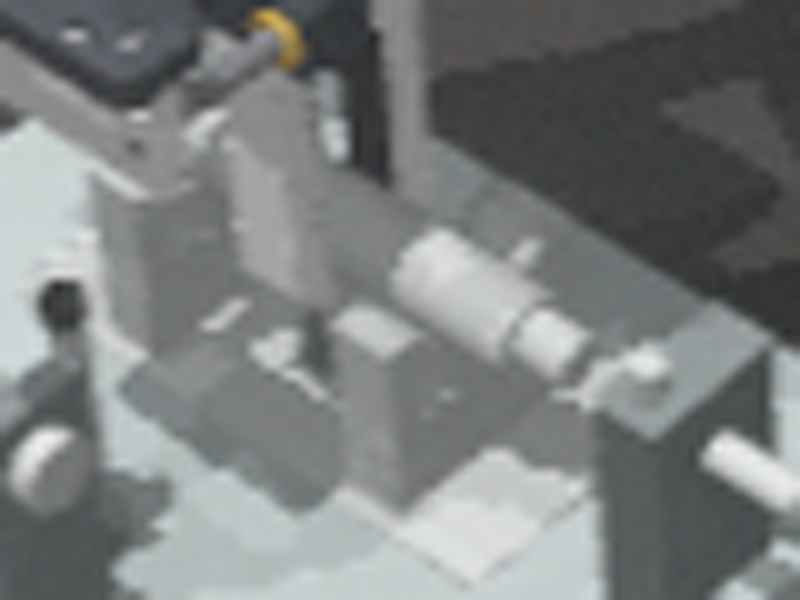

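The shaft has moved with the gripper. Its end is at about (575,355) in the crop and the spindle tip is a few millimetres further, near (590,375). I continue with fine steps.

Call:
step_arm:
  rows:
    - {"x":0,"y":0.0005,"z":0,"roll":0,"fingers":0.2}
    - {"x":0,"y":0.001,"z":0,"roll":0,"fingers":0.2}
    - {"x":0,"y":0.0015,"z":0,"roll":0,"fingers":0.2}

```text
t: 21.08
eef_pos: [0.5023, -0.1494, 0.0793]
orientation: [0.696, 0.718, -0.0, 0.0]
contact_force: [2.3, -3.5, 0.4]
opening: 0.253
grasp_force: 8.0
```

Call:
step_arm:
  rows:
    - {"x":0,"y":0.0005,"z":0,"roll":0,"fingers":0.2}
    - {"x":0,"y":0.001,"z":0,"roll":0,"fingers":0.2}
    - {"x":0,"y":0.0015,"z":0,"roll":0,"fingers":0.2}

```text
t: 21.45
eef_pos: [0.5022, -0.1478, 0.0793]
orientation: [0.696, 0.718, -0.0, -0.0]
contact_force: [1.9, -4.6, -0.4]
opening: 0.252
grasp_force: 8.0
```

Call:
step_arm:
  rows:
    - {"x":0,"y":0.0005,"z":0,"roll":0,"fingers":0.2}
    - {"x":0,"y":0.001,"z":0,"roll":0,"fingers":0.2}
    - {"x":0,"y":0.001,"z":0,"roll":0,"fingers":0.2}

```text
t: 21.82
eef_pos: [0.5022, -0.1468, 0.0793]
orientation: [0.696, 0.718, -0.0, -0.0]
contact_force: [0.5, -3.6, 1.3]
opening: 0.25
grasp_force: 8.0
```

Call:
step_arm:
  rows:
    - {"x":0,"y":0.0005,"z":0,"roll":0,"fingers":0.2}
    - {"x":0,"y":0.001,"z":0,"roll":0,"fingers":0.2}
    - {"x":0,"y":0.0015,"z":0,"roll":0,"fingers":0.2}

```text
t: 22.2
eef_pos: [0.5022, -0.1454, 0.0793]
orientation: [0.696, 0.718, -0.0, -0.0]
contact_force: [0.8, -5.3, 0.5]
opening: 0.255
grasp_force: 8.0
```

Call:
step_arm:
  rows:
    - {"x":0,"y":0.0005,"z":0,"roll":0,"fingers":0.2}
    - {"x":0,"y":0.001,"z":0,"roll":0,"fingers":0.2}
    - {"x":0,"y":0.0015,"z":0,"roll":0,"fingers":0.2}

```text
t: 22.58
eef_pos: [0.5021, -0.144, 0.0793]
orientation: [0.696, 0.718, -0.0, -0.0]
contact_force: [0.6, -5.3, 1.9]
opening: 0.249
grasp_force: 8.0
```

Run:
```python
from h import *
a=shot('scene','s4.png');b=cv2.imread('pics/s3.png')[:,:,::-1]
f=lambda i:cv2.resize(i[212:247,265:312,::-1],(470,350),interpolation=cv2.INTER_CUBIC)
cv2.imwrite('pics/s4c.png',np.hstack([f(b),f(a)])[:, :].copy() if 0 else cv2.resize(np.hstack([f(b),f(a)]),(800,298)))
```

```text
(no output)
```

View pics/s4c.png

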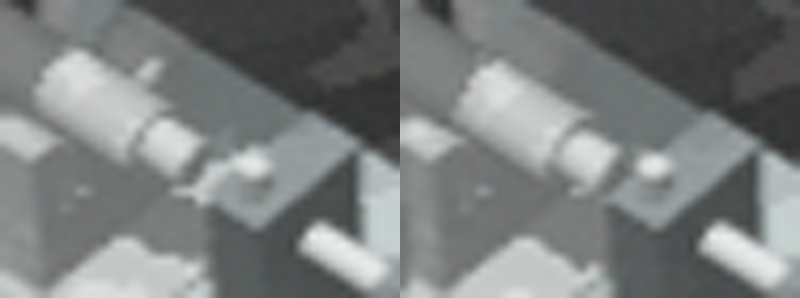

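Left is before, right is now: the shaft end moved from (200,160) to (215,170), about 6 mm, so it is still travelling with the gripper. I keep feeling forward with a slightly firmer grip.

Call:
step_arm:
  rows:
    - {"x":0.0003,"y":0.0004,"z":0,"roll":0,"fingers":0.2}
    - {"x":0.0003,"y":0.0008,"z":0,"roll":0,"fingers":0.2}
    - {"x":0.0003,"y":0.0012,"z":0,"roll":0,"fingers":0.2}
  newtons: 11

```text
t: 23.0
eef_pos: [0.5021, -0.1429, 0.0793]
orientation: [0.696, 0.718, -0.001, -0.0]
contact_force: [-0.8, -6.1, 2.2]
opening: 0.249
grasp_force: 11.0
```

Call:
step_arm:
  rows:
    - {"x":0,"y":0.0004,"z":0,"roll":0,"fingers":0.2}
    - {"x":0,"y":0.0008,"z":0,"roll":0,"fingers":0.2}
    - {"x":0,"y":0.0012,"z":0,"roll":0,"fingers":0.2}

```text
t: 23.38
eef_pos: [0.5021, -0.1417, 0.0793]
orientation: [0.696, 0.718, -0.001, -0.0]
contact_force: [-1.5, -6.0, 2.6]
opening: 0.252
grasp_force: 11.0
```

Call:
step_arm:
  rows:
    - {"x":-0.0002,"y":0.0004,"z":0.0003,"roll":0,"fingers":0.2}
    - {"x":-0.0002,"y":0.0008,"z":0.0004,"roll":0,"fingers":0.2}
    - {"x":-0.0002,"y":0.0012,"z":0.0004,"roll":0,"fingers":0.2}

```text
t: 23.75
eef_pos: [0.502, -0.1399, 0.0793]
orientation: [0.696, 0.718, -0.0, -0.001]
contact_force: [0.6, -3.0, -0.7]
opening: 0.251
grasp_force: 11.0
```

The extra drag was only downward pressing, and it is back to 3.0 N, so the stop has not been reached yet.

Call:
step_arm:
  rows:
    - {"x":0,"y":0.0004,"z":0,"roll":0,"fingers":0.2}
    - {"x":0,"y":0.0008,"z":0,"roll":0,"fingers":0.2}
    - {"x":0,"y":0.0012,"z":0,"roll":0,"fingers":0.2}

```text
t: 24.12
eef_pos: [0.502, -0.1389, 0.0793]
orientation: [0.696, 0.718, -0.0, -0.0]
contact_force: [-0.1, -5.2, -2.7]
opening: 0.253
grasp_force: 11.0
```

Call:
step_arm:
  rows:
    - {"x":0,"y":0.0004,"z":0,"roll":0,"fingers":0.2}
    - {"x":0,"y":0.0008,"z":0,"roll":0,"fingers":0.2}

```text
t: 24.38
eef_pos: [0.502, -0.1387, 0.0794]
orientation: [0.696, 0.718, -0.001, 0.0]
contact_force: [-0.5, -8.7, -4.5]
opening: 0.248
grasp_force: 11.0
```

That is a clear stiff stop: the tool halted and the force jumped to 8.7 N. I press very slightly more and hold.

Call:
step_arm:
  rows:
    - {"x":0,"y":0.0002,"z":0,"roll":0,"fingers":0.2}
    - {"x":0,"y":0.0002,"z":0,"roll":0,"fingers":0.2}
    - {"x":0,"y":0.0002,"z":0,"roll":0,"fingers":0.2}
    - {"x":0,"y":0.0002,"z":0,"roll":0,"fingers":0.2}

```text
t: 24.88
eef_pos: [0.502, -0.1387, 0.0794]
orientation: [0.696, 0.718, -0.001, 0.0]
contact_force: [0.5, -7.3, -2.9]
opening: 0.251
grasp_force: 11.0
```

Call:
step_arm:
  rows:
    - {"x":0,"y":0.0002,"z":0,"roll":0,"fingers":0.2}
    - {"x":0,"y":0.0004,"z":0,"roll":0,"fingers":0.2}
    - {"x":0,"y":0.0004,"z":0,"roll":0,"fingers":0.2}
    - {"x":0,"y":0.0004,"z":0,"roll":0,"fingers":0.2}
    - {"x":0,"y":0.0004,"z":0,"roll":0,"fingers":0.2}
  newtons: 14

```text
t: 25.5
eef_pos: [0.502, -0.1386, 0.0794]
orientation: [0.696, 0.718, -0.001, 0.0]
contact_force: [-1.6, -8.7, -3.0]
opening: 0.247
grasp_force: 14.0
```

Call:
step_arm:
  rows:
    - {"x":0,"y":0.0002,"z":0,"roll":0,"fingers":0.2}
    - {"x":0,"y":0.0005,"z":0,"roll":0,"fingers":0.2}
    - {"x":0,"y":0.0005,"z":0,"roll":0,"fingers":0.2}
    - {"x":0,"y":0.0005,"z":0,"roll":0,"fingers":0.2}
    - {"x":0,"y":0.0005,"z":0,"roll":0,"fingers":0.2}

```text
t: 26.12
eef_pos: [0.502, -0.1385, 0.0794]
orientation: [0.696, 0.718, -0.001, 0.001]
contact_force: [-1.4, -10.4, -3.4]
opening: 0.249
grasp_force: 14.0
```

10.4 N held against at most 6 N of sliding drag, so the shaft bears clearly on the stop. I release and retreat upwards.

Call:
step_arm:
  rows:
    - {"x":0,"y":-0.0005,"z":0,"roll":0,"fingers":0.27}
    - {"x":0,"y":-0.0005,"z":0,"roll":0,"fingers":0.35}
    - {"x":0,"y":-0.0005,"z":0,"roll":0,"fingers":0.45}
    - {"x":0,"y":-0.0005,"z":0,"roll":0,"fingers":0.5}
    - {"x":0,"y":-0.0005,"z":0,"roll":0,"fingers":0.5}

```text
t: 26.75
eef_pos: [0.5024, -0.1374, 0.0797]
orientation: [0.696, 0.718, 0.0, -0.0]
contact_force: [-0.5, 0.5, 0.3]
opening: 0.499
grasp_force: 0.0
```

Call:
step_arm:
  rows:
    - {"x":0,"y":0,"z":0.01,"roll":0,"fingers":0.5}
    - {"x":0,"y":0,"z":0.03,"roll":0,"fingers":0.5}
    - {"x":0,"y":0,"z":0.06,"roll":0,"fingers":0.5}
    - {"x":-0.03,"y":0,"z":0.1,"roll":0,"fingers":0.5}
    - {"x":-0.07,"y":0,"z":0.12,"roll":0,"fingers":0.5}
    - {"x":-0.1,"y":0,"z":0.12,"roll":0,"fingers":0.5}
    - {"x":-0.1,"y":0,"z":0.12,"roll":0,"fingers":0.5}

```text
t: 27.62
eef_pos: [0.4018, -0.1377, 0.2005]
orientation: [0.697, 0.717, 0.0, 0.001]
contact_force: [-0.0, -0.8, 0.1]
opening: 0.5
grasp_force: 0.0
```

Run:
```python
from h import *
s=manip.read_state();print({k:np.round(s[k],3) for k in('t','eef_pos','contact_force','opening')})
a=shot('scene','s5.png')
cv2.imwrite('pics/s5c.png',cv2.resize(a[160:280,170:330,::-1],(800,600),interpolation=cv2.INTER_CUBIC))
for r in manip.pinpoint('scene','shaft')[:4]:print(np.round(r['xyz'],3),r['confidence'])
```

```text
{'t': np.float64(27.625), 'eef_pos': array([ 0.402, -0.138,  0.2  ]), 'contact_force': array([-0.026, -0.76 ,  0.055]), 'opening': np.float64(0.5)}
[ 0.503 -0.144  0.074] 0.9
[0.338 0.421 0.006] 0.9
[0.295 0.207 0.014] 0.57
[0.633 0.348 0.012] 0.57
```

View pics/s5c.png

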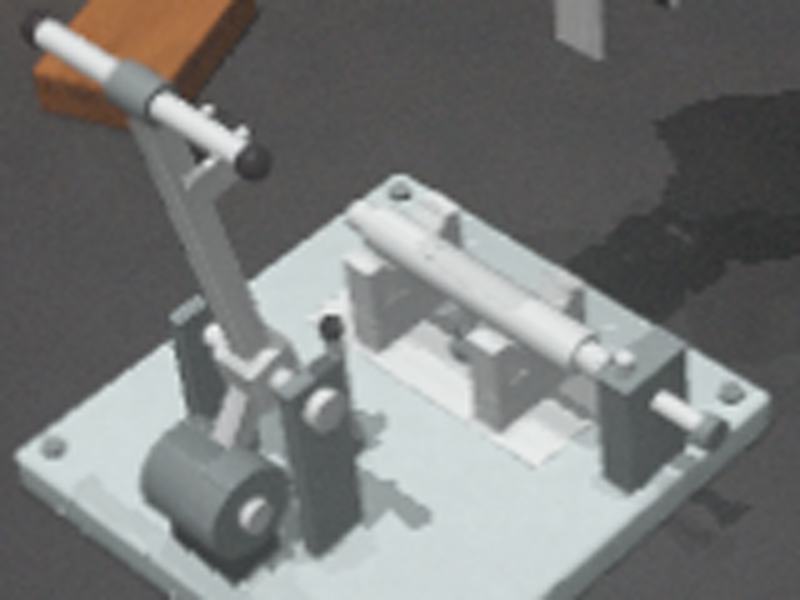

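The picture shows the shaft lying in both vees, from (360,215) to (610,355), with its end at the stop. The arm stands open and the gripper is clear. I'm handing in.

```bash
python3 -c "
from cell import manip
print(manip.sign_off())"
```

```text
the job is handed in; nothing more can be done
None
```

I handed the job in at about 28 s: the hold-down arm is open on its buffer, and the steel shaft lies in both vees against the end stop after a held push of about 10 N, measured at the wrist and including drag; sign-off gave no verdict.

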